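# Weed out the wobbling mineral stand

## Task

Three matching calcite stands are on the pine display shelf and one of them wobbles. With the fingers closed, press down for a moment on the rim of each stand's wooden disc to feel whether it stands steady or rocks, working from the robot's left to its right; then pull the drawer under the shelf well open by its brass knob, set the one that rocks gently upright inside it, and push the drawer fully home. Leave the two steady stands standing where they are and do not disturb the other minerals and tools.

Things in the scene. Friction and masses are not known exactly. Their poses are not given: they have to be found in the camera images.
- unit: Display shelf, fixed: pine plank 300 (x) x 560 (y) x 16 mm, top 94 mm above the table. Origin on the table; x away from the robot, y left, z up. The plank's front edge (lip) is at x = -120 mm, the back at +180 mm. A stand is near each of y = +140, 0, -140 mm on its front half. The drawer is under its middle, its front 20 mm back from the lip's edge.
- drawer (a joint): How far the drawer is out, in m: 0 fully home, 0.135 fully open. It slides out along the unit's -x (towards the robot), with about 1.5 N of friction and light damping, and stays where it is left. It may start up to 12 mm open.
- drawer_knob (a point): Centre of the drawer's brass ball knob: 20 mm ball on a 10 mm stem, 19 mm in front of the drawer face, 40 mm above the table, 38 mm below the lip's underside. With the drawer home the lip overhangs its centre by 1 mm, so take it with the tool slanting in from the robot's side, 25 to 40 degrees from vertical. Moves with the drawer; axes as the unit's.
- drawer_bay (a point): Point on the drawer's inner floor (14 mm above the table), on its centre line, 52 mm behind the inner face of its front, 79 mm behind the knob centre: mid of the uncovered part when fully open, then 55 mm from the lip's edge. The drawer's inside is 204 mm wide (y), 194 mm long; front 68 mm, sides 54 mm high above the table. Moves with the drawer; axes as the unit's.
- stand_a: One of three look-alike stands: dark wooden disc, 84 mm diameter, top 15 mm above the origin (centre of the underside, z up); a honey calcite block 22 x 22 mm, sides along x and y, rises in its middle to 45 mm. 0.12 kg. Two have flat undersides; one is bellied, flat only to 12 mm radius: it stands level, tips about 9 degrees under a slow 2 N press 35 mm off its axis, then rights itself.
- stand_b: One of three look-alike stands: dark wooden disc, 84 mm diameter, top 15 mm above the origin (centre of the underside, z up); a honey calcite block 22 x 22 mm, sides along x and y, rises in its middle to 45 mm. 0.12 kg. Two have flat undersides; one is bellied, flat only to 12 mm radius: it stands level, tips about 9 degrees under a slow 2 N press 35 mm off its axis, then rights itself.
- stand_c: One of three look-alike stands: dark wooden disc, 84 mm diameter, top 15 mm above the origin (centre of the underside, z up); a honey calcite block 22 x 22 mm, sides along x and y, rises in its middle to 45 mm. 0.12 kg. Two have flat undersides; one is bellied, flat only to 12 mm radius: it stands level, tips about 9 degrees under a slow 2 N press 35 mm off its axis, then rights itself.
- rhodochrosite: Bystander: pink lump, about 50 x 40 x 45 mm, on the back half of the plank. Origin at the centre of the underside.
- obsidian: Bystander: glossy black nodule, 60 mm diameter, 41 mm high, on the back half of the plank. Origin at the centre of the underside.
- sulfur: Bystander: yellow crystal cluster on a grey matrix, about 46 x 40 x 40 mm, on the back half of the plank. Origin at the centre of the underside.
- geode: Bystander: half geode, a grey bowl with pale blue crystals, 76 mm diameter, 26 mm high, on the back half of the plank. Origin at the centre of the underside.
- dust_brush: Bystander: brush 170 mm long lying on the table to the robot's left of the shelf. Origin under its middle.
- pocket_lens: Bystander: round hand lens, 42 mm diameter, 12 mm thick, with a short black handle, on the table to the right. Origin under the lens.
- streak_plate: Bystander: white ceramic square, 50 x 50 x 7 mm, on the table to the right. Origin under its middle.
Not all that is in view belongs to the job. Leave any blue, green or turquoise look-alike of the stand_c alone.

How it is judged:
By the outcome, as a careful person would: the job done as asked, in the order asked, and still so for the second after the job is handed in, with the robot touching nothing.
It also fails if it takes over 72 s, if anything falls off the work surface, if the arm or the gripper's body presses on something with over 40 N, if the wrist force passes 120 N, or if a joint passes its speed limit or range.

## Robot

A 6-joint arm with a two-finger parallel gripper is mounted at the origin on the work surface. World frame = base frame: x ahead of the robot, y to its left, z up, the work surface at z = 0. Lengths are in m, angles in degrees, forces in N, time in s.
With the tool pointing down it reaches from about 0.35 to 0.925 m from the base axis. Payload 6.4 kg.
Tool frame: the origin (TCP) lies midway between the tips of the shut fingers; the grasp point (between the pads) lies 19 mm behind it; z points along the fingers, y is the line along which they close (so a half turn about z gives the same grasp; the last joint's range is limited). The gripper opens to 85 mm and grips with 20 to 120 N. Pads are 22 mm wide; open, the fingers measure 114 mm over their backs; the gripper's body (76 mm by 85 mm) begins 54 mm behind the grasp point. The pads swing forward as they close: fully open they stand 13 mm farther back than shut.
Start: joints at [59.124, 14.043, 89.255, -0, 76.702, -9.975], TCP at [0.232, 0.607, 0.231] pointing down, gripper open.
Joint ranges: [-179.41, 179.41], [-58.25, 129.5], [7.25, 145.43], [-54.29, 234.29], [11.92, 165.04], [-157.13, 157.13]. Speed limits (degrees/s): [147.25, 147.25, 180, 180, 180, 180].

## Interface

Orientations are given as [roll, pitch, yaw] about the fixed x, y, z axes, in that order (R = Rz(yaw) Ry(pitch) Rx(roll)).
In Python, from cell import monitor, snapshot, job, finder gives the robot as it stands.
- The arm moves only by the tool apply_moves, never from a script. Its argument "moves" is one flat list of numbers, 7 for each row, row after row: the gripper command: -1 is shut, 1 is fully open, values between are in proportion, then the shift along the tool's x, y, z in mm, then the turn, a rotation vector about the tool's x, y, z in degrees. In form: [fingers, dx, dy, dz, rx, ry, rz, fingers, dx, dy, dz, rx, ry, rz, ...]. A call has 1 to 12 rows; each row shifts and turns the commanded pose from where the row before left it, along the tool's axes as they then stand; what a row does not reach is not made up. A row lasts 1/12 s, in which the tool goes at most 41.7 mm and 7.16 degrees, less where a joint would pass 70% of its speed; a pose out of reach is approached as far as the arm can. A call with a gripper value outside its range is refused whole. The fingers move at their own pace and stop on an object; "grip_force" is the grip in N (left out, the last holds). Time passes only in rows, so rows that do not move let the fingers close. It gives the time, the measured TCP pose, the force, the opening and the grip force at its end, in the units of the state.
- monitor.get_obs(): the state, without advancing time (a new reading comes with each control period).
- snapshot(name): name is "side" or "top"; returns a dict with "pixels" (480x640x3 uint8, red, green, blue), "K" (3x3 intrinsics, pixels), "origin" and "orientation" of the camera in the world. Camera axes: x right, y up, looking along -z (the intrinsics and any distortion apply to the point x, -y, -z); pixel columns grow to the right and rows downward; lengths in m; the calibration is good to about 2 mm. A picture is of the moment at which its call begins. There is no depth.
- job.hand_in(): hands the job in; it is judged then, once.
Trained networks look in a picture, given as the dict that the camera call returned (one of the last four; its "shot" number tells which), for a name from the list of things; names that differ only in an ending like _2 or _b are one class to them, and where a whole thing is asked for, a point or a joint stands for the part that bears it (a point fixed in the world has none). Each returns a list of dicts, best first, with "conf" (0 to 1); they miss things now and then, are a little off and sometimes report something else, mostly with a low value. They report only what shows in the picture. A call takes as long as a camera call. They do not tell look-alikes from the thing itself.
- finder.search_frame(name, picture): "box" ([left, top, right, bottom] as shares, 0 to 1, of the picture: columns of its width, rows of its height, round what is visible of it).
- finder.pinpoint(name, picture): "position" ([column, row] as shares, 0 to 1, of the picture: columns of its width, rows of its height: a listed point, or the origin of a listed thing).
The state is a dict: "t": time; "joint_pos": joint angles; "dq": joint speeds; "joint_efforts": joint torques, N m; "eef_pos": TCP position; "orientation": TCP orientation; "wrist_force": force on the tool from outside, world axes, zero at the start; "ft_torque": the same for the moment, N m; "finger_gap": finger opening in m; "finger_force": force on a finger pad.
Only numpy, scipy, OpenCV 4.12 (cv2) and the standard library are available. Lean on these libraries where they do the work, as an engineer would, in place of code of your own. Each camera call takes 0.05 s, during which the arm holds its last target. There are 200 camera calls.

## Working session

There is one attempt and no reset: what is moved stays moved. The work goes in short steps, Python scripts to look and compute and a tool call to move; the robot and the scene stay as the last step left them, time stands still between calls to the robot, and variables do not carry over. Pictures are saved under pics/ and viewed, at most 10 in all, crops included, and the job is handed in when it is done.

Besides the shell and the picture viewer there is one more tool, called after ">>>" by a JSON object that holds its "api" and its "payload". apply_moves: Moves the arm, as the interface text tells. Its arguments: {"type":"object","properties":{"moves":{"type":"array","items":{"type":"number"}},"grip_force":{"type":"number"}},"required":["moves"]}

```bash
mkdir -p pics; ls
cat > h.py <<'E'
import numpy as np, cv2
from cell import monitor, snapshot, job, finder
from scipy.spatial.transform import Rotation as R
def camR(p):
    o=np.array(p["orientation"],float)
    if o.shape==(3,3): return o
    return R.from_euler('xyz',o,degrees=True).as_matrix() if o.size==3 else R.from_quat(o).as_matrix()
def ray(p,uv):
    K=np.array(p["K"]); d=np.array([(uv[0]-K[0,2])/K[0,0],-(uv[1]-K[1,2])/K[1,1],-1.])
    return np.array(p["origin"]),camR(p)@d
def at_z(p,share,z):
    o,d=ray(p,(share[0]*640,share[1]*480)); return o+d*(z-o[2])/d[2]
def proj(p,X):
    c=camR(p).T@(np.array(X)-np.array(p["origin"])); K=np.array(p["K"])
    return K[0,0]*c[0]/-c[2]+K[0,2], -K[1,1]*c[1]/-c[2]+K[1,2]
def save(p,n): cv2.imwrite(f'pics/{n}.png',p["pixels"][:,:,::-1])
def tri(p1,s1,p2,s2):
    o1,d1=ray(p1,(s1[0]*640,s1[1]*480));o2,d2=ray(p2,(s2[0]*640,s2[1]*480))
    a=np.linalg.lstsq(np.c_[d1,-d2],o2-o1,rcond=None)[0]
    x,y=o1+d1*a[0],o2+d2*a[1]; return (x+y)/2,np.linalg.norm(x-y)
E
python3 - <<'E'
from h import *
np.set_printoptions(precision=4,suppress=True)
t=snapshot("top");s=snapshot("side");save(t,"t0");save(s,"s0")
print({k:v for k,v in t.items() if k!="pixels"},{k:v for k,v in s.items() if k!="pixels"})
print(monitor.get_obs())
for n,z in [("unit",0),("drawer_knob",.04),("drawer_bay",.014),("stand_a",.094),("rhodochrosite",.094),("obsidian",.094),("sulfur",.094),("geode",.094)]:
    for nm,p in (("top",t),("side",s)):
        for d in finder.pinpoint(n,p): print(n,nm,round(d["conf"],2),np.round(d["position"],3),at_z(p,d["position"],z))
E
```

```text
pics
{'K': array([[536.4634,   0.    , 317.2729],
       [  0.    , 536.4634, 246.4985],
       [  0.    ,   0.    ,   1.    ]]), 'origin': array([ 0.4444, -0.0207,  1.3479]), 'orientation': array([  4.4799,   0.2276, -91.5358]), 'shot': 1} {'K': array([[581.056 ,   0.    , 320.5573],
       [  0.    , 581.056 , 243.9484],
       [  0.    ,   0.    ,   1.    ]]), 'origin': array([ 0.1294, -0.7547,  1.0313]), 'orientation': array([ 42.3573,  -0.7033, -27.549 ]), 'shot': 2}
{'t': 0.1, 'joint_pos': array([59.1253, 14.0794, 89.3193, -0.0007, 76.7004, -9.9758]), 'dq': array([ 0.079 , -0.0862, -0.036 , -0.0204,  0.0345,  0.0571]), 'joint_efforts': array([ -0.0007, -43.0668, -32.713 ,  -0.0001,   0.0028,   0.    ]), 'eef_pos': array([0.2316, 0.6068, 0.2303]), 'orientation': array([-179.9022,   -0.0165,  159.1013]), 'wrist_force': array([-0.4079,  0.2133,  0.3302]), 'ft_torque': array([ 0.0334,  0.0101, -0.0285]), 'finger_force': 0.0, 'finger_gap': 0.08539594151055062}
unit top 0.84 [0.498 0.401] [ 0.6873 -0.0262  0.    ]
drawer_knob top 0.42 [0.501 0.5  ] [ 0.563  -0.0266  0.04  ]
drawer_kn
[... 650 characters left out ...]
39 -0.0231  0.094 ]
stand_a side 0.88 [0.536 0.404] [0.6558 0.1156 0.094 ]
stand_a side 0.88 [0.419 0.758] [ 0.3112 -0.2227  0.094 ]
stand_a side 0.87 [0.419 0.494] [0.4414 0.0688 0.094 ]
stand_a side 0.75 [0.542 0.733] [ 0.4521 -0.2662  0.094 ]
stand_a side 0.63 [0.379 0.562] [0.3559 0.0073 0.094 ]
rhodochrosite side 0.88 [0.675 0.505] [ 0.7552 -0.1083  0.094 ]
rhodochrosite side 0.7 [0.578 0.348] [0.7631 0.1715 0.094 ]
obsidian top 0.61 [0.364 0.327] [0.7615 0.1766 0.094 ]
obsidian side 0.63 [0.581 0.35 ] [0.7662 0.1656 0.094 ]
sulfur top 0.78 [0.614 0.307] [ 0.7746 -0.2044  0.094 ]
sulfur side 0.61 [0.724 0.568] [ 0.7642 -0.2104  0.094 ]
geode top 0.81 [0.444 0.315] [0.7726 0.0541 0.094 ]
```

View pics/t0.png

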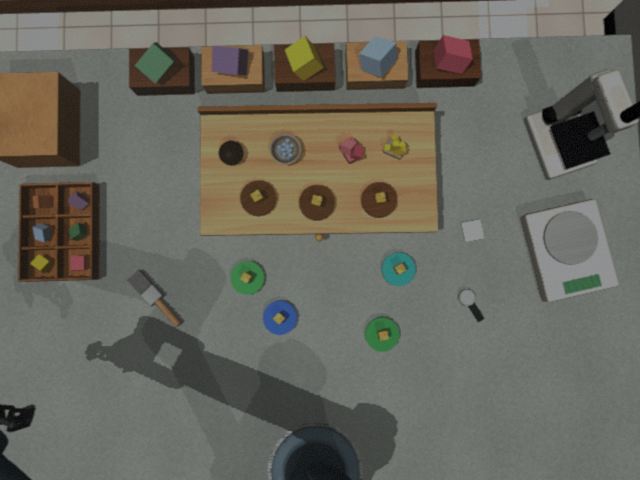

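View pics/s0.png

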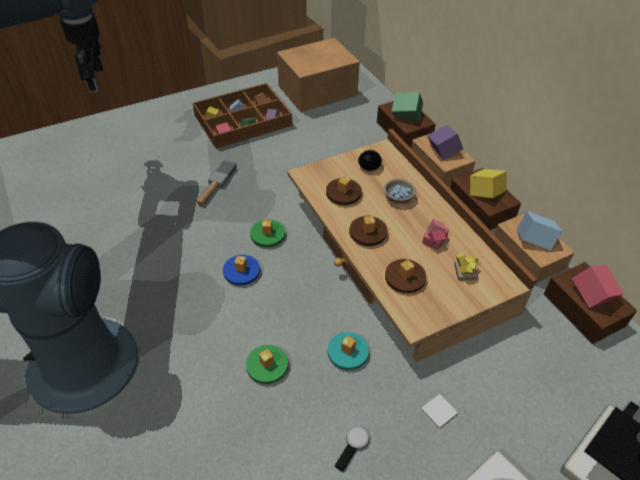

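The top view shows the plank over columns 201–438 and rows 108–235. The three brown stands are at (258,198), (317,202) and (379,199), and the knob is at (319,237). The coloured decoys are on the table in front of the shelf. Next I'll measure the plank and the stands precisely.

Run:
```python
from h import *
np.set_printoptions(precision=4,suppress=True)
t=snapshot("top");s=snapshot("side")
hsv=cv2.cvtColor(t["pixels"],cv2.COLOR_RGB2HSV)
m=((hsv[:,:,0]<25)&(hsv[:,:,1]>70)&(hsv[:,:,2]>130)).astype(np.uint8)
m[:100]=0;m[260:]=0;m[:,:190]=0;m[:,450:]=0
# front edge
def lin(pts):
    vx,vy,x,y=cv2.fitLine(np.float32(pts),cv2.DIST_HUBER,0,.01,.01).ravel(); return np.array([vx,vy,x,y])
fr=[(c,np.nonzero(m[:,c])[0].max()+.5) for c in list(range(206,300,4))+list(range(345,434,4))]
f=lin(fr)
A=at_z(t,[(f[2]-80*f[0]+0)/640,(f[3]-80*f[1])/480],.094);B=at_z(t,[(f[2]+80*f[0])/640,(f[3]+80*f[1])/480],.094)
d=(A-B);print("front pts",A,B,"yaw(of +y)",np.degrees(np.arctan2(-d[0],d[1])))
for r in (150,200,225):
    c=np.nonzero(m[r])[0];print("row",r,at_z(t,[(c.min()-.0)/640,r/480],.094),at_z(t,[(c.max()+1)/640,r/480],.094))
# discs: dark brown
for (cx,cy) in [(258,198),(317,202),(379,199)]:
    w=24;sub=hsv[cy-w:cy+w,cx-w:cx+w]
    dk=((sub[:,:,2]<115)|((sub[:,:,1]>150))).astype(np.uint8)
    n,l,st,ce=cv2.connectedComponentsWithStats(dk)
    i=1+st[1:,4].argmax();h=cv2.findContours((l==i).astype(np.uint8),cv2.RETR_EXTERNAL,cv2.CHAIN_APPROX_NONE)[0][0]
    (x,y),ax,an=cv2.fitEllipse(cv2.convexHull(h));x+=cx-w+.5;y+=cy-w+.5
    print("disc px",x,y,ax,"->",at_z(t,[x/640,y/480],.106))
for n,z in [("stand_a",.094),("drawer_knob",.04)]:
    a=finder.pinpoint(n,t);b=finder.pinpoint(n,s)
    for i in a:
        for j in b:
            X,e=tri(t,i["position"],s,j["position"])
            if e<.008 and abs(X[2]-z)<.015: print(n,X,e,i["conf"],j["conf"])
# decoys on the table
for n in [(247,278),(398,268),(280,317)]: print("decoy",at_z(t,[n[0]/640,n[1]/480],.012))
```

```text
front pts [0.5781 0.2242 0.094 ] [ 0.5736 -0.1517  0.094 ] yaw(of +y) -0.6874573389450241
row 150 [0.7774 0.1403 0.094 ] [ 0.7651 -0.3041  0.094 ]
row 200 [0.6603 0.2533 0.094 ] [ 0.6451 -0.3012  0.094 ]
row 225 [0.6009 0.2539 0.094 ] [ 0.5858 -0.3009  0.094 ]
disc px 258.93519592285156 198.27480506896973 (36.5428352355957, 37.84675216674805) -> [0.6586 0.1151 0.106 ]
disc px 317.68543815612793 202.57110023498535 (36.4069938659668, 37.62489700317383) -> [ 0.6447 -0.0221  0.106 ]
disc px 379.5233268737793 199.90155410766602 (36.083194732666016, 37.57407760620117) -> [ 0.647  -0.1667  0.106 ]
stand_a [ 0.647  -0.1656  0.0817] 0.004284929179149878 0.96 0.71
stand_a [ 0.6452 -0.0206  0.0942] 0.006254033682125911 0.93 0.71
stand_a [0.6581 0.1173 0.0917] 0.0035524283668649207 0.58 0.78
drawer_knob [ 0.5629 -0.0291  0.0456] 0.00210351020300472 0.63 0.67
decoy [0.4753 0.1587 0.012 ]
decoy [ 0.4901 -0.2175  0.012 ]
decoy [0.3768 0.0787 0.012 ]
```

>>> {"api": "apply_moves", "payload": {"moves": [-1, 0, 0, 0, 0, 0, -6.8, -1, 0, 0, 0, 0, 0, -6.8, -1, 0, 0, 0, 0, 0, -6.7, -1, -25, -30.5, 0, 0, 0, 0, -1, -25, -30.5, 0, 0, 0, 0, -1, -25, -30.5, 0, 0, 0, 0, -1, -25, -30.5, 0, 0, 0, 0, -1, -25, -30.5, 0, 0, 0, 0, -1, -25, -30.5, 0, 0, 0, 0, -1, -25, -30.5, 0, 0, 0, 0, -1, -25, -30.5, 0, 0, 0, 0, -1, -25, -30.5, 0, 0, 0, 0]}}

```text
t: 2.2
eef_pos: [0.4549, 0.3288, 0.2316]
orientation: [180.0, 0.0, 179.4]
wrist_force: [0.6, 0.4, 0.3]
finger_gap: -0.0001
finger_force: 0.0
```

>>> {"api": "apply_moves", "payload": {"moves": [-1, -25, -30.5, 0, 0, 0, 0, -1, -25, -30.5, 0, 0, 0, 0, -1, -25, -30.5, 0, 0, 0, 0, -1, -25, -30.5, 0, 0, 0, 0, -1, -25, -30.5, 0, 0, 0, 0, -1, -25, -30.5, 0, 0, 0, 0, -1, -23, -29, 0, 0, 0, 0, -1, 0, 0, 0, 0, 0, 0, -1, 0, 0, 0, 0, 0, 0]}}

```text
t: 2.95
eef_pos: [0.6256, 0.1148, 0.2311]
orientation: [180.0, -0.0, 179.2]
wrist_force: [-0.0, 0.3, -0.1]
finger_gap: -0.0002
finger_force: 0.0
```

>>> {"api": "apply_moves", "payload": {"moves": [-1, 2, 0, 30, 0, 0, 0, -1, 0, 0, 40, 0, 0, 0, -1, 0, 0, 30, 0, 0, 0, -1, 0, 0, 12, 0, 0, 0, -1, 0, 0, 4, 0, 0, 0, -1, 0, 0, 2, 0, 0, 0, -1, 0, 0, 0, 0, 0, 0]}}

```text
t: 3.53
eef_pos: [0.6238, 0.1171, 0.1152]
orientation: [180.0, 0.2, 179.4]
wrist_force: [0.1, 0.6, 0.7]
finger_gap: 0.0002
finger_force: 0.0
```

>>> {"api": "apply_moves", "payload": {"moves": [-1, 0, 0, 1, 0, 0, 0, -1, 0, 0, 1, 0, 0, 0, -1, 0, 0, 0.5, 0, 0, 0]}}

```text
t: 3.78
eef_pos: [0.6236, 0.1167, 0.1122]
orientation: [180.0, 0.1, 179.4]
wrist_force: [-0.7, 0.9, -0.1]
finger_gap: 0.0001
finger_force: 0.0
```

>>> {"api": "apply_moves", "payload": {"moves": [-1, 0, 0, 1, 0, 0, 0, -1, 0, 0, 1, 0, 0, 0, -1, 0, 0, 0.5, 0, 0, 0]}}

```text
t: 4.03
eef_pos: [0.6231, 0.1166, 0.109]
orientation: [-180.0, 0.0, 179.4]
wrist_force: [-1.8, -0.2, 7.5]
finger_gap: 0.0001
finger_force: 3.6
```

>>> {"api": "apply_moves", "payload": {"moves": [-1, 0, 0, 0.5, 0, 0, 0, -1, 0, 0, 0.3, 0, 0, 0]}}

```text
t: 4.2
eef_pos: [0.6231, 0.1166, 0.109]
orientation: [-180.0, 0.0, 179.4]
wrist_force: [-5.1, 0.1, 10.5]
finger_gap: -0.0002
finger_force: 4.8
```

>>> {"api": "apply_moves", "payload": {"moves": [-1, 0, 0, -4, 0, 0, 0, -1, 0, 0, -15, 0, 0, 0, -1, 0, 0, -25, 0, 0, 0, -1, 4, -20, -10, 0, 0, 0, -1, 4, -35, 0, 0, 0, 0, -1, 4, -35, 0, 0, 0, 0, -1, 0, -35, 0, 0, 0, 0, -1, 0, -14, 15, 0, 0, 0, -1, 0, 0, 27, 0, 0, 0, -1, 0, 0, 7, 0, 0, 0, -1, 0, 0, 0, 0, 0, 0]}}

```text
t: 5.12
eef_pos: [0.6081, -0.0224, 0.1109]
orientation: [180.0, -0.2, 179.4]
wrist_force: [0.4, -0.5, -0.0]
finger_gap: -0.0003
finger_force: 0.0
```

>>> {"api": "apply_moves", "payload": {"moves": [-1, 0, 0, 1, 0, 0, 0, -1, 0, 0, 0, 0, 0, 0]}}

```text
t: 5.28
eef_pos: [0.6095, -0.0217, 0.1118]
orientation: [180.0, 0.0, 179.4]
wrist_force: [-0.6, -0.4, 0.4]
finger_gap: -0.0003
finger_force: 0.0
```

>>> {"api": "apply_moves", "payload": {"moves": [-1, 0, 0, 1, 0, 0, 0, -1, 0, 0, 1, 0, 0, 0, -1, 0, 0, 0.5, 0, 0, 0]}}

```text
t: 5.53
eef_pos: [0.6094, -0.0219, 0.1092]
orientation: [-180.0, 0.0, 179.4]
wrist_force: [0.4, -0.6, 0.0]
finger_gap: -0.0001
finger_force: 0.0
```

>>> {"api": "apply_moves", "payload": {"moves": [-1, 0, 0, 0.5, 0, 0, 0, -1, 0, 0, 0.3, 0, 0, 0]}}

```text
t: 5.7
eef_pos: [0.6094, -0.022, 0.109]
orientation: [180.0, -0.0, 179.4]
wrist_force: [-2.8, 1.6, 6.8]
finger_gap: -0.0003
finger_force: 3.4
```

>>> {"api": "apply_moves", "payload": {"moves": [-1, 0, 0, 0.5, 0, 0, 0, -1, 0, 0, 0.3, 0, 0, 0]}}

```text
t: 5.87
eef_pos: [0.6095, -0.022, 0.109]
orientation: [180.0, -0.0, 179.4]
wrist_force: [-6.3, 1.6, 10.5]
finger_gap: 0.0003
finger_force: 5.5
```

>>> {"api": "apply_moves", "payload": {"moves": [-1, 0, 0, -4, 0, 0, 0, -1, 0, 0, -15, 0, 0, 0, -1, 0, 0, -25, 0, 0, 0, -1, -4, -20, -10, 0, 0, 0, -1, 0, -36, 0, 0, 0, 0, -1, 0, -36, 0, 0, 0, 0, -1, 0, -36, 0, 0, 0, 0, -1, 0, -16, 15, 0, 0, 0, -1, 0, 0, 27, 0, 0, 0, -1, 0, 0, 7, 0, 0, 0, -1, 0, 0, 0, 0, 0, 0]}}

```text
t: 6.78
eef_pos: [0.6097, -0.1654, 0.1093]
orientation: [179.8, -0.3, 179.4]
wrist_force: [-1.2, 0.7, 0.2]
finger_gap: -0.0001
finger_force: 0.0
```

>>> {"api": "apply_moves", "payload": {"moves": [-1, 0, 0, 1, 0, 0, 0, -1, 0, 0, 0.5, 0, 0, 0, -1, 0, 0, 0.5, 0, 0, 0]}}

```text
t: 7.03
eef_pos: [0.6128, -0.166, 0.112]
orientation: [-179.9, 0.1, 179.5]
wrist_force: [0.4, 0.9, -0.9]
finger_gap: 0.0001
finger_force: 0.0
```

>>> {"api": "apply_moves", "payload": {"moves": [-1, 0, 0, 0.5, 0, 0, 0, -1, 0, 0, 0.3, 0, 0, 0]}}

```text
t: 7.2
eef_pos: [0.6123, -0.1661, 0.1105]
orientation: [-180.0, 0.1, 179.4]
wrist_force: [-0.0, 0.9, -0.6]
finger_gap: -0.0
finger_force: 0.0
```

>>> {"api": "apply_moves", "payload": {"moves": [-1, 0, 0, 0.5, 0, 0, 0, -1, 0, 0, 0.3, 0, 0, 0]}}

```text
t: 7.37
eef_pos: [0.6119, -0.1662, 0.109]
orientation: [-180.0, 0.0, 179.4]
wrist_force: [-0.5, 0.5, -0.2]
finger_gap: -0.0
finger_force: 0.4
```

>>> {"api": "apply_moves", "payload": {"moves": [-1, 0, 0, 0.5, 0, 0, 0, -1, 0, 0, 0.5, 0, 0, 0, -1, 0, 0, 0.5, 0, 0, 0, -1, 0, 0, 0, 0, 0, 0]}}

```text
t: 7.7
eef_pos: [0.6117, -0.1663, 0.1073]
orientation: [180.0, -0.0, 179.4]
wrist_force: [-1.5, -0.1, 2.0]
finger_gap: 0.0001
finger_force: 1.2
```

>>> {"api": "apply_moves", "payload": {"moves": [-1, 0, 0, 0.5, 0, 0, 0, -1, 0, 0, 0.5, 0, 0, 0, -1, 0, 0, 0, 0, 0, 0]}}

```text
t: 7.95
eef_pos: [0.6118, -0.1664, 0.1064]
orientation: [-180.0, -0.0, 179.4]
wrist_force: [-2.2, 0.2, 3.2]
finger_gap: 0.0003
finger_force: 1.7
```

The right stand gives way, sinking 2.6 mm at about 3 N. The other two held 10 N without moving, so the right one is the rocker. Next I lift off and take a closer look at the knob.

>>> {"api": "apply_moves", "payload": {"moves": [-1, 0, 0, -1, 0, 0, 0, -1, 0, 0, -2, 0, 0, 0, -1, 0, 0, -5, 0, 0, 0, -1, 0, 0, -25, 0, 0, 0, -1, 0, 0, -35, 0, 0, 0, -1, 0, 0, -30, 0, 0, 0, 0, 28.7, 27.5, 0, 0, 0, 0, 0, 28.7, 27.5, 0, 0, 0, 0, 0, 28.7, 27.5, 0, 0, 0, 0, 0, 28.7, 27.5, 0, 0, 0, 0, 0, 28.7, 27.5, 0, 0, 0, 0]}}

```text
t: 8.87
eef_pos: [0.4684, -0.0262, 0.2044]
orientation: [180.0, 0.0, 179.4]
wrist_force: [0.2, 0.8, 1.1]
finger_gap: 0.0428
finger_force: 0.0
```

>>> {"api": "apply_moves", "payload": {"moves": [0, 0, 0, 0, 0, -7, 0, 0, 0, 0, 0, 0, -7, 0, 0, 0, 0, 0, 0, -7, 0, 0, 0, 0, 0, 0, -7, 0, 0, 0, 0, 0, 0, -7, 0, 0, 0, 0, 0, 0, 0, 0]}}

```text
t: 9.37
eef_pos: [0.4657, -0.0259, 0.1996]
orientation: [179.8, 34.8, 179.3]
wrist_force: [-1.4, -0.3, -0.7]
finger_gap: 0.0427
finger_force: 0.0
```

Run:
```python
from h import *
np.set_printoptions(precision=4,suppress=True)
t=snapshot("top");s=snapshot("side");save(s,"s1")
for n,z in [("drawer_knob",.04),("stand_a",.094)]:
  for nm,p in (("top",t),("side",s)):
    for d in finder.pinpoint(n,p):
        X=at_z(p,d["position"],z)
        if X[0]>.52: print(n,nm,d["conf"],np.array(d["position"])*[640,480],X)
print(monitor.get_obs()["eef_pos"])
```

```text
drawer_knob top 0.48 [321.728 238.32 ] [ 0.5668 -0.0297  0.04  ]
drawer_knob side 0.76 [334.912 263.616] [ 0.5594 -0.0263  0.04  ]
drawer_knob side 0.6 [439.232 413.616] [ 0.5576 -0.4293  0.04  ]
stand_a top 0.97 [376.32 199.2 ] [ 0.6509 -0.1606  0.094 ]
stand_a top 0.94 [315.2   201.312] [ 0.6498 -0.0163  0.094 ]
stand_a top 0.6 [257.408 200.4  ] [0.6557 0.1201 0.094 ]
stand_a top 0.2 [283.072 150.096] [0.7749 0.0568 0.094 ]
stand_a side 0.95 [404.096 277.488] [ 0.6461 -0.1645  0.094 ]
stand_a side 0.79 [341.376 190.608] [0.6588 0.1279 0.094 ]
stand_a side 0.77 [367.296 233.088] [ 0.6427 -0.0203  0.094 ]
[ 0.4712 -0.0277  0.2061]
```

View pics/s1.png

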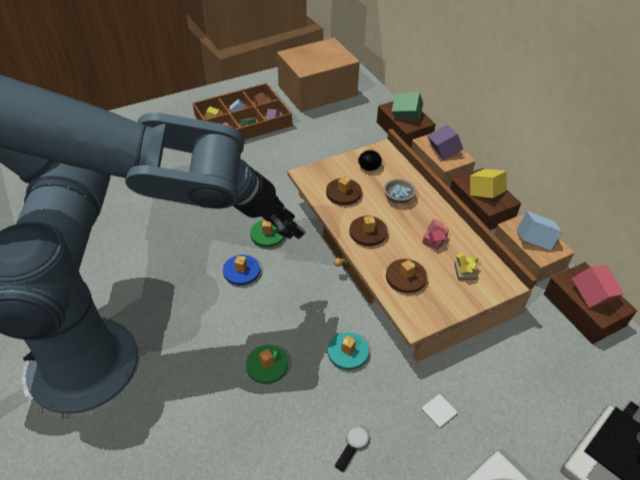

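The side view shows all three stands unmoved and the knob near (339,262). I'll segment the brass colour to pin the knob down.

Run:
```python
from h import *
np.set_printoptions(precision=4,suppress=True)
t=snapshot("top");s=snapshot("side");c=[]
for p,(cx,cy) in ((t,(319,239)),(s,(339,262))):
    w=9;h=cv2.cvtColor(p["pixels"],cv2.COLOR_RGB2HSV)[cy-w:cy+w,cx-w:cx+w]
    m=((h[:,:,0]>8)&(h[:,:,0]<30)&(h[:,:,1]>130)&(h[:,:,2]>60))
    print("\n".join("".join("#" if v else "." for v in r) for r in m))
    ys,xs=np.nonzero(m);print(cx-w+xs.min(),cx-w+xs.max()+1,cy-w+ys.min(),cy-w+ys.max()+1,xs.mean()+cx-w+.5,ys.mean()+cy-w+.5)
for X in [(.565,-.0265,.04),(.57,-.0265,.04)]: print(proj(t,X),proj(s,X))
```

```text
..................
..................
..................
..................
.......####.......
.......#####......
......######......
......#######.....
......######......
.......#####......
........##........
..................
..................
..................
..................
..................
..................
..................
316 323 234 241 319.24285714285713 237.32857142857142
..................
..................
.............#....
.............##...
........##..####..
.......#########..
......###########.
.....#############
.....#############
.....#############
.....########..###
......#####......#
........#.........
..................
..................
..................
.................#
..................
335 348 255 270 341.51149425287355 261.07471264367814
(np.float64(320.45691656819463), np.float64(239.07126585290902)) (np.float64(337.1496543006071), np.float64(262.79698342214175))
(np.float64(320.4012469532437), np.float64(237.0386453037912)) (np.float64(339.102646101684), np.float64(262.02949370211644))
```

>>> {"api": "apply_moves", "payload": {"moves": [0, 14.5, 2.5, 30, 0, 0, 0, 0, 0, 0, 40, 0, 0, 0, 0, 0, 0, 40, 0, 0, 0, 0, 0, 0, 35, 0, 0, 0, 0, 0, 0, 25, 0, 0, 0, 0, 0, 0, 18, 0, 0, 0, 0, 0, 0, 10, 0, 0, 0, 0, 0, 0, 5, 0, 0, 0, 0, 0, 0, 0, 0, 0, 0]}}

```text
t: 10.52
eef_pos: [0.5737, -0.0256, 0.0303]
orientation: [179.9, 34.9, 179.4]
wrist_force: [-0.2, -0.1, -0.4]
finger_gap: 0.0427
finger_force: 0.0
```

Run:
```python
from h import *
o=monitor.get_obs();print(o["eef_pos"],o["wrist_force"])
s=snapshot("side");im=s["pixels"][190:340,240:440];cv2.imwrite("pics/k1.png",cv2.resize(im,(800,600),interpolation=3)[:,:,::-1])
```

```text
[ 0.57371367 -0.02564721  0.03028934] [-0.19541892 -0.11839342 -0.36536846]
```

View pics/k1.png

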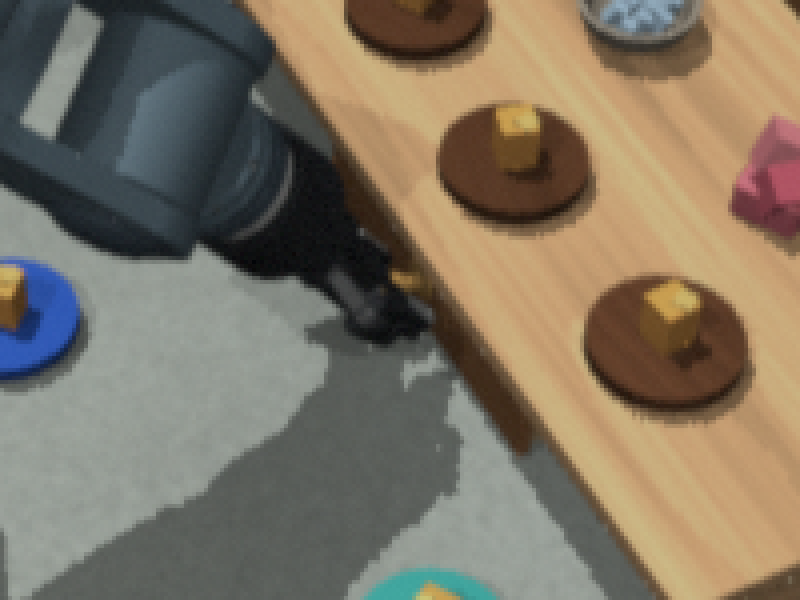

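The crop shows the brass knob at (405,278), between the open fingers, so I'll close on it.

>>> {"api": "apply_moves", "payload": {"moves": [-1, 0, 0, 0, 0, 0, 0, -1, 0, 0, 0, 0, 0, 0, -1, 0, 0, 0, 0, 0, 0, -1, 0, 0, 0, 0, 0, 0, -1, 0, 0, 0, 0, 0, 0], "grip_force": 25}}

```text
t: 10.98
eef_pos: [0.5735, -0.0248, 0.0325]
orientation: [179.9, 35.1, 179.4]
wrist_force: [1.1, 5.8, 1.7]
finger_gap: 0.0179
finger_force: 24.4
```

>>> {"api": "apply_moves", "payload": {"moves": [-1, 4, 0.7, -2.8, 0, 0, 0, -1, 9.8, 0, -6.9, 0, 0, 0, -1, 9.8, 0, -6.9, 0, 0, 0, -1, 9.8, 0, -6.9, 0, 0, 0]}}

```text
t: 11.32
eef_pos: [0.5324, -0.0243, 0.0325]
orientation: [179.9, 35.1, 179.4]
wrist_force: [1.7, 2.3, 0.7]
finger_gap: 0.018
finger_force: 26.1
```

>>> {"api": "apply_moves", "payload": {"moves": [-1, 9.8, 0, -6.9, 0, 0, 0, -1, 9.8, 0, -6.9, 0, 0, 0, -1, 9.8, 0, -6.9, 0, 0, 0, -1, 9.8, 0, -6.9, 0, 0, 0, -1, 9.8, 0, -6.9, 0, 0, 0, -1, 9.8, 0, -6.9, 0, 0, 0, -1, 0, 0, 0, 0, 0, 0]}}

```text
t: 11.9
eef_pos: [0.4594, -0.0234, 0.0325]
orientation: [180.0, 35.1, 179.4]
wrist_force: [-1.3, 2.5, 1.9]
finger_gap: 0.0179
finger_force: 26.3
```

>>> {"api": "apply_moves", "payload": {"moves": [-1, 4.9, 0, -3.45, 0, 0, 0, -1, 2.5, 0, -1.7, 0, 0, 0, -1, 0, 0, 0, 0, 0, 0]}}

```text
t: 12.15
eef_pos: [0.4513, -0.0234, 0.0325]
orientation: [180.0, 35.0, 179.4]
wrist_force: [-0.8, 3.1, 2.0]
finger_gap: 0.0178
finger_force: 26.5
```

Run:
```python
from h import *
np.set_printoptions(precision=4,suppress=True)
t=snapshot("top");s=snapshot("side");save(t,"t2")
for n,z in [("drawer_bay",.014),("drawer_knob",.04)]:
  for nm,p in (("top",t),("side",s)):
    for d in finder.pinpoint(n,p): print(n,nm,d["conf"],np.array(d["position"])*[640,480],at_z(p,d["position"],z))
```

```text
drawer_bay top 0.64 [393.6   150.384] [ 0.7874 -0.2176  0.014 ]
drawer_bay top 0.59 [319.616 253.2  ] [ 0.5321 -0.0236  0.014 ]
drawer_bay side 0.88 [320.896 273.312] [ 0.5286 -0.0182  0.014 ]
drawer_knob top 0.83 [321.088 290.592] [ 0.4393 -0.0246  0.04  ]
drawer_knob top 0.43 [257.984 199.2  ] [0.6678 0.1247 0.04  ]
drawer_knob side 0.67 [283.008 279.024] [ 0.4371 -0.0138  0.04  ]
drawer_knob side 0.59 [383.104 256.8  ] [ 0.6665 -0.0581  0.04  ]
```

View pics/t2.png

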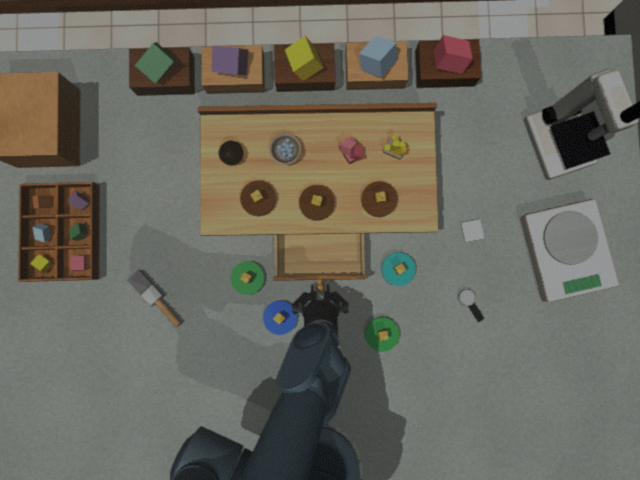

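The drawer is open, with its front at about row 277, and nothing was touched. Now I release the knob, back off and raise the tool upright.

>>> {"api": "apply_moves", "payload": {"moves": [0, 0, 0, 0, 0, 0, 0, 0, 0, 0, 0, 0, 0, 0, 0, 0, 0, 0, 0, 0, 0, 0, 0, 0, -10, 0, 0, 0, 0, 0, 0, -30, 0, 0, 0, 0, 0, 0, -40, 0, 0, 0, 1, -18, 0, -30, 0, 0, 0, 1, -20, 0, -30, 0, 0, 0, 1, -20, 0, -25, 0, 0, 0, 1, 0, 0, 0, 0, 7, 0, 1, 0, 0, 0, 0, 7, 0, 1, 0, 0, 0, 0, 7, 0]}}

```text
t: 13.45
eef_pos: [0.4434, -0.0267, 0.2055]
orientation: [-179.9, 12.8, 179.4]
wrist_force: [0.2, -1.5, 1.3]
finger_gap: 0.0854
finger_force: 0.0
```

>>> {"api": "apply_moves", "payload": {"moves": [1, 0, 0, 0, 0, 7, 0, 1, 0, 0, 0, 0, 7, 0, 1, 0, 0, 0, 0, 0, 0]}}

```text
t: 13.7
eef_pos: [0.4451, -0.0265, 0.2025]
orientation: [179.9, -1.4, 179.5]
wrist_force: [-0.1, 1.2, -1.0]
finger_gap: 0.0855
finger_force: 0.0
```

Run:
```python
from h import *
np.set_printoptions(precision=4,suppress=True)
t=snapshot("top");s=snapshot("side")
o=monitor.get_obs();print(o["eef_pos"],o["orientation"])
for n,z in [("drawer_bay",.014),("drawer_knob",.04),("stand_a",.094)]:
  for nm,p in (("top",t),("side",s)):
    for d in finder.pinpoint(n,p):
        X=at_z(p,d["position"],z)
        if d["conf"]>.3 and -.3<X[1]<.2 and (X[0]>.6 or z<.09): print(n,nm,d["conf"],np.array(d["position"])*[640,480],X)
hsv=cv2.cvtColor(t["pixels"],cv2.COLOR_RGB2HSV)
g=t["pixels"][225:300,330:350].mean(1).astype(int)
print([(225+i,*v) for i,v in enumerate(g)])
```

```text
[ 0.443  -0.0259  0.2022] [179.8946  -1.1916 179.4663]
drawer_bay top 0.59 [316.8   253.008] [ 0.5328 -0.0166  0.014 ]
drawer_bay side 0.85 [320.896 271.296] [ 0.5313 -0.0129  0.014 ]
drawer_knob side 0.59 [285.632 279.6  ] [ 0.4415 -0.0178  0.04  ]
stand_a top 0.92 [377.6   200.208] [ 0.6484 -0.1635  0.094 ]
stand_a top 0.75 [258.688 197.424] [0.6627 0.1169 0.094 ]
stand_a top 0.72 [314.688 201.984] [ 0.6482 -0.015   0.094 ]
stand_a side 0.83 [405.504 279.6  ] [ 0.6457 -0.1706  0.094 ]
stand_a side 0.8 [367.872 229.2  ] [ 0.65   -0.0106  0.094 ]
stand_a side 0.71 [342.72  192.288] [0.6588 0.1212 0.094 ]
[(225, np.int64(147), np.int64(128), np.int64(88)), (226, np.int64(147), np.int64(130), np.int64(89)), (227, np.int64(147), np.int64(127), np.int64(88)), (228, np.int64(145), np.int64(123), np.int64(85)), (229, np.int64(144), np.int64(120), np.int64(82)), (230, np.int64(146), np.int64(120), np.int64(84)), (231, np.int64(146), np.int64(119), np.int64(83)), (232, np.int64(135), np.int64(109), np.int64(76)), (233, np.int64(108), np.int64(91), np.int64(63)), (234, np.int64(137), np.int64
[... 2558 characters left out ...]
p.int64(93)), (286, np.int64(74), np.int64(87), np.int64(95)), (287, np.int64(75), np.int64(88), np.int64(97)), (288, np.int64(78), np.int64(91), np.int64(99)), (289, np.int64(78), np.int64(91), np.int64(99)), (290, np.int64(79), np.int64(92), np.int64(100)), (291, np.int64(77), np.int64(91), np.int64(98)), (292, np.int64(77), np.int64(90), np.int64(99)), (293, np.int64(76), np.int64(89), np.int64(97)), (294, np.int64(76), np.int64(89), np.int64(96)), (295, np.int64(73), np.int64(87), np.int64(95)), (296, np.int64(71), np.int64(84), np.int64(92)), (297, np.int64(68), np.int64(81), np.int64(89)), (298, np.int64(67), np.int64(80), np.int64(88)), (299, np.int64(66), np.int64(79), np.int64(86))]
```

>>> {"api": "apply_moves", "payload": {"moves": [1, -34, -23, 0, 0, 0, 0, 1, -34, -23, 0, 0, 0, 0, 1, -34, -23, 0, 0, 0, 0, 1, -34, -23, 0, 0, 0, 0, 1, -34, -23, 0, 0, 0, 0, 1, -34, -23, 0, 0, 0, 0, 1, 0, 0, 0, 0, 0, 0, 1, 0, 0, 0, 0, 0, 0]}}

```text
t: 14.77
eef_pos: [0.6456, -0.1671, 0.1973]
orientation: [179.9, -1.3, 179.4]
wrist_force: [-1.1, 0.7, -0.0]
finger_gap: 0.0853
finger_force: 0.0
```

Run:
```python
from h import *
np.set_printoptions(precision=4,suppress=True)
o=monitor.get_obs();print(o["eef_pos"],o["orientation"])
t=snapshot("top");s=snapshot("side");im=s["pixels"][190:340,300:500];cv2.imwrite("pics/k2.png",cv2.resize(im,(800,600),interpolation=3)[:,:,::-1])
b=cv2.imread("pics/t2.png")[232:285,335:355].mean(1).mean(1).astype(int);print(b)
c=t["pixels"][232:285,320:340].mean(1).mean(1).astype(int);print(c)
for r in (235,273,274,275,276): print(r,at_z(t,[340/640,r/480],.068),at_z(t,[340/640,r/480],.014))
```

```text
[ 0.6456 -0.1671  0.1973] [179.8875  -1.276  179.3536]
[109  93 115 124 123 122 122 123 123 122 120 116 114 115 117 117 117 117
 116 116 119 120 119 116 114 115 117 115 111 103 101 102 107 109 110 110
 109 110 114 111  93  73  65  65  81  85  86  87 109 115 112 110 108]
[116  93 120 130 130 128 129 129 129 126 123 118 115 112 111 109 106 104
 103 102 103 101 101  98  96  96  94  92  89  84  81  81  83  82  82  80
  78  77  78  77  70  66  64  64  68  68  67  67  67  67  66  66  65]
235 [ 0.5709 -0.0735  0.068 ] [ 0.5763 -0.0757  0.014 ]
273 [ 0.48   -0.0707  0.068 ] [ 0.4815 -0.0728  0.014 ]
274 [ 0.4776 -0.0707  0.068 ] [ 0.479  -0.0728  0.014 ]
275 [ 0.4752 -0.0706  0.068 ] [ 0.4765 -0.0727  0.014 ]
276 [ 0.4728 -0.0705  0.068 ] [ 0.474  -0.0726  0.014 ]
```

View pics/k2.png

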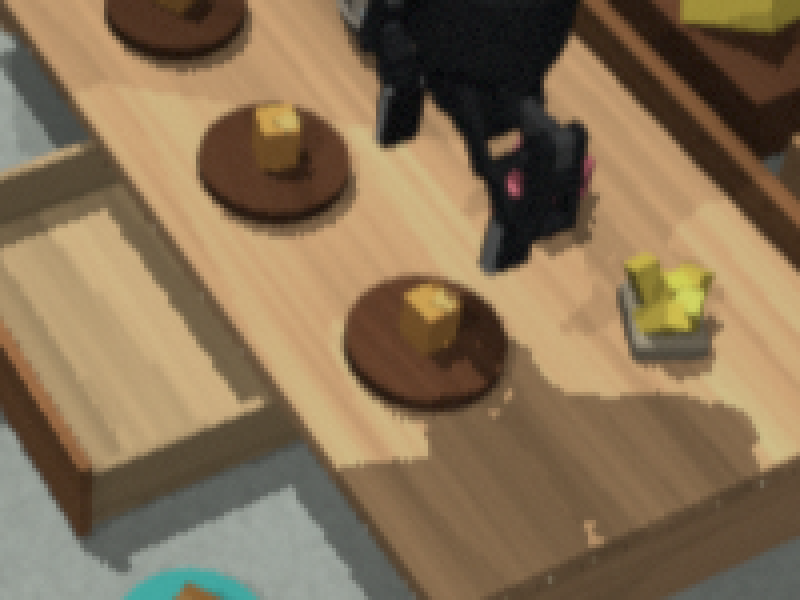

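The side crop shows the open fingers above and behind the right stand, which is level. The tool is 1.3° off vertical. I'll correct that, then descend and grip the block.

>>> {"api": "apply_moves", "payload": {"moves": [1, -1.5, 0.3, 20, 0, -1.3, 0, 1, 0, 0, 30, 0, 0, 0, 1, 0, 0, 20, 0, 0, 0, 1, 0, 0, 8, 0, 0, 0, 1, 0, 0, 0, 0, 0, 0, 1, 0, 0, 0, 0, 0, 0]}}

```text
t: 15.37
eef_pos: [0.6465, -0.1653, 0.1219]
orientation: [180.0, 0.2, 179.5]
wrist_force: [0.5, 0.1, -0.0]
finger_gap: 0.0856
finger_force: 0.0
```

>>> {"api": "apply_moves", "payload": {"moves": [1, 0, -1, 7, 0, 0, 0, 1, 0, 0, 3.5, 0, 0, 0, 1, 0, 0, 0, 0, 0, 0, -0.2, 0, 0, 0, 0, 0, 0, -0.2, 0, 0, 0, 0, 0, 0, -0.2, 0, 0, 0, 0, 0, 0], "grip_force": 20}}

```text
t: 15.87
eef_pos: [0.6467, -0.1667, 0.1103]
orientation: [179.9, 0.1, 179.4]
wrist_force: [0.6, 1.2, -0.9]
finger_gap: 0.0513
finger_force: 0.0
```

>>> {"api": "apply_moves", "payload": {"moves": [-0.4, 0, 0, 0, 0, 0, 0, -0.45, 0, 0, 0, 0, 0, 0, -0.5, 0, 0, 0, 0, 0, 0, -0.6, 0, 0, 0, 0, 0, 0, -1, 0, 0, 0, 0, 0, 0, -1, 0, 0, 0, 0, 0, 0, -1, 0, 0, 0, 0, 0, 0]}}

```text
t: 16.45
eef_pos: [0.6466, -0.1667, 0.1102]
orientation: [179.9, 0.1, 179.4]
wrist_force: [-1.2, 0.1, 1.5]
finger_gap: 0.0217
finger_force: 20.1
```

>>> {"api": "apply_moves", "payload": {"moves": [-1, 0, 0, -2, 0, 0, 0, -1, 0, 0, -8, 0, 0, 0, -1, 0, 0, -20, 0, 0, 0, -1, 0, 0, -25, 0, 0, 0, -1, 0, 0, -25, 0, 0, 0, -1, 10, 12, 0, 0, 0, 0, -1, 20, 24, 0, 0, 0, 0, -1, 20, 24, 0, 0, 0, 0, -1, 20, 24, 0, 0, 0, 0, -1, 20, 24, 0, 0, 0, 0, -1, 20, 24, 0, 0, 0, 0, -1, 9.5, 11.5, 0, 0, 0, 0]}}

```text
t: 17.45
eef_pos: [0.5261, -0.0197, 0.1899]
orientation: [179.9, 0.0, 179.5]
wrist_force: [0.6, -0.4, -0.7]
finger_gap: 0.0217
finger_force: 19.9
```

>>> {"api": "apply_moves", "payload": {"moves": [-1, 0, 0, 0, 0, 0, 0, -1, 0, 0, 0, 0, 0, 0]}}

```text
t: 17.62
eef_pos: [0.5286, -0.022, 0.1906]
orientation: [180.0, 0.2, 179.5]
wrist_force: [-0.5, -0.4, 0.1]
finger_gap: 0.0215
finger_force: 19.9
```

Run:
```python
from h import *
o=monitor.get_obs();print(o["eef_pos"],o["orientation"],o["finger_gap"])
s=snapshot("side");im=s["pixels"][190:340,240:440];cv2.imwrite("pics/k3.png",cv2.resize(im,(800,600),interpolation=3)[:,:,::-1])
```

```text
[ 0.52857343 -0.02197296  0.19057805] [1.7996988e+02 1.7439465e-01 1.7948897e+02] 0.02154061092213241
```

View pics/k3.png

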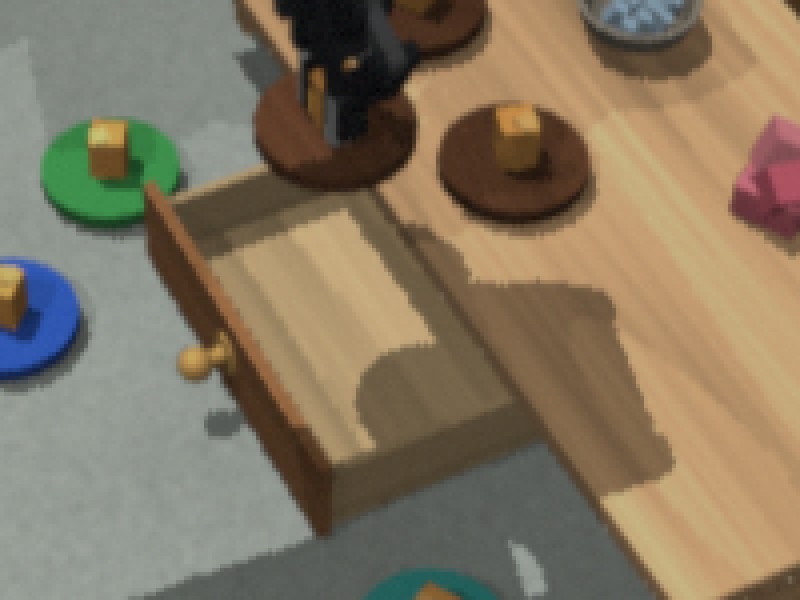

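The side crop shows the stand held level above the open drawer, with the knob at crop (195,362), near x = 0.447. The middle of the uncovered part is therefore at about x = 0.525. I'll shift 3 mm and lower the stand.

>>> {"api": "apply_moves", "payload": {"moves": [-1, 3, 0, 20, 0, 0, 0, -1, 0, 0, 30, 0, 0, 0, -1, 0, 0, 25, 0, 0, 0, -1, 0, 0, 15, 0, 0, 0, -1, 0, 0, 15, 0, 0, 0, -1, 0, 0, 15, 0, 0, 0, -1, 0, 0, 10, 0, 0, 0, -1, 0, 0, 0, 0, 0, 0]}}

```text
t: 18.33
eef_pos: [0.5245, -0.0224, 0.0577]
orientation: [179.9, -0.1, 179.4]
wrist_force: [0.1, -0.3, -2.7]
finger_gap: 0.0217
finger_force: 19.9
```

>>> {"api": "apply_moves", "payload": {"moves": [-1, 0, 0, 10, 0, 0, 0, -1, 0, 0, 8, 0, 0, 0, -1, 0, 0, 4, 0, 0, 0, -1, 0, 0, 2, 0, 0, 0, -1, 0, 0, 0, 0, 0, 0]}}

```text
t: 18.75
eef_pos: [0.5254, -0.0218, 0.0357]
orientation: [179.9, 0.1, 179.4]
wrist_force: [-0.2, 0.7, -1.2]
finger_gap: 0.0214
finger_force: 19.9
```

>>> {"api": "apply_moves", "payload": {"moves": [-1, 0, 0, 2, 0, 0, 0, -1, 0, 0, 1, 0, 0, 0, -1, 0, 0, 0, 0, 0, 0]}}

```text
t: 19.0
eef_pos: [0.5256, -0.0218, 0.0331]
orientation: [179.9, 0.1, 179.4]
wrist_force: [0.5, -0.1, -1.3]
finger_gap: 0.0217
finger_force: 19.9
```

>>> {"api": "apply_moves", "payload": {"moves": [-1, 0, 0, 0.8, 0, 0, 0, -1, 0, 0, 0.7, 0, 0, 0, -1, 0, 0, 0, 0, 0, 0]}}

```text
t: 19.25
eef_pos: [0.5255, -0.0218, 0.0315]
orientation: [179.9, 0.1, 179.4]
wrist_force: [0.6, -0.1, -1.1]
finger_gap: 0.0219
finger_force: 19.9
```

>>> {"api": "apply_moves", "payload": {"moves": [-1, 0, 0, 0.5, 0, 0, 0, -1, 0, 0, 0.4, 0, 0, 0, -1, 0, 0, 0, 0, 0, 0]}}

```text
t: 19.5
eef_pos: [0.5255, -0.0218, 0.0305]
orientation: [179.9, 0.1, 179.4]
wrist_force: [-0.8, 0.5, -1.1]
finger_gap: 0.0216
finger_force: 19.9
```

>>> {"api": "apply_moves", "payload": {"moves": [-1, 0, 0, 0.4, 0, 0, 0, -1, 0, 0, 0, 0, 0, 0]}}

```text
t: 19.67
eef_pos: [0.5256, -0.0218, 0.0302]
orientation: [179.9, 0.1, 179.4]
wrist_force: [-0.7, 0.0, -1.9]
finger_gap: 0.0219
finger_force: 19.9
```

>>> {"api": "apply_moves", "payload": {"moves": [-1, 0, 0, 0.4, 0, 0, 0, -1, 0, 0, 0, 0, 0, 0, -0.45, 0, 0, 0, 0, 0, 0, -0.4, 0, 0, 0, 0, 0, 0, -0.3, 0, 0, 0, 0, 0, 0, 0, 0, 0, 0, 0, 0, 0, 0.3, 0, 0, 0, 0, 0, 0, 0.3, 0, 0, 0, 0, 0, 0]}}

```text
t: 20.33
eef_pos: [0.5256, -0.0218, 0.0298]
orientation: [179.9, 0.1, 179.4]
wrist_force: [0.0, 0.4, -0.2]
finger_gap: 0.0555
finger_force: 0.0
```

>>> {"api": "apply_moves", "payload": {"moves": [0.3, 0, 0, -5, 0, 0, 0, 0.3, 0, 0, -15, 0, 0, 0, 0.3, 0, 0, -30, 0, 0, 0, 0.3, 0, 0, -35, 0, 0, 0, 0.3, 0, 0, -40, 0, 0, 0, 0.3, 0, 0, -35, 0, 0, 0, 0, 30, 0, 0, 0, 0, 0, 0, 35, 0, 0, 0, 0, 0, 0, 30, 0, 0, 0, 0, 0, 0, 0, 0, 0, 0, 0, 0]}}

```text
t: 21.17
eef_pos: [0.4258, -0.0201, 0.1885]
orientation: [179.9, -0.1, 179.4]
wrist_force: [0.5, -0.7, -0.9]
finger_gap: 0.0427
finger_force: 0.0
```

Run:
```python
from h import *
np.set_printoptions(precision=4,suppress=True)
o=monitor.get_obs();print(o["eef_pos"],o["orientation"],o["finger_gap"])
t=snapshot("top");s=snapshot("side");im=s["pixels"][190:340,240:440];cv2.imwrite("pics/k4.png",cv2.resize(im,(800,600),interpolation=3)[:,:,::-1])
for nm,p in (("top",t),("side",s)):
    for d in finder.pinpoint("drawer_knob",p)[:2]: print(nm,d["conf"],np.array(d["position"])*[640,480],at_z(p,d["position"],.04))
print(at_z(s,[288.75/640,280.5/480],.04))
```

```text
[ 0.4258 -0.0201  0.1885] [179.8954  -0.0692 179.4241] 0.0426779669502179
top 0.86 [321.6   291.216] [ 0.4378 -0.0258  0.04  ]
[ 0.4465 -0.0232  0.04  ]
```

View pics/k4.png

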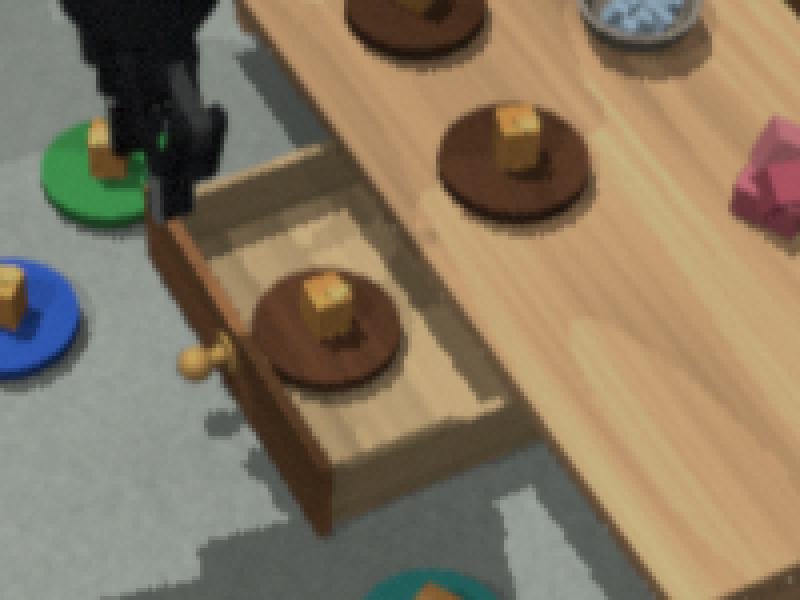

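The side crop shows the stand upright on the drawer floor at crop (327,325), clear of the walls and the lip. Next I push the drawer home with the closed fingers, tilted 25°.

>>> {"api": "apply_moves", "payload": {"moves": [-1, 0, 0, 0, 0, -6.25, 0, -1, 0, 0, 0, 0, -6.25, 0, -1, 0, 0, 0, 0, -6.25, 0, -1, 0, 0, 0, 0, -6.25, 0, -1, 15.9, -0.5, 28.9, 0, 0, 0, -1, 15.9, -0.5, 28.9, 0, 0, 0, -1, 15.9, -0.5, 28.9, 0, 0, 0, -1, 15.9, 0, 28.9, 0, 0, 0, -1, 9, 0, 17, 0, 0, 0, -1, 0, 0, 0, 0, 0, 0, -1, 0, 0, 0, 0, 0, 0]}}

```text
t: 22.28
eef_pos: [0.4209, -0.0223, 0.0383]
orientation: [179.8, 25.0, 179.4]
wrist_force: [-0.6, 0.5, 0.7]
finger_gap: -0.0001
finger_force: 0.0
```

>>> {"api": "apply_moves", "payload": {"moves": [-1, 8.5, 0, 11.5, 0, 0, 0, -1, 0, 0, 0, 0, 0, 0, -1, -5.4, 0, 2.5, 0, 0, 0, -1, -5.4, 0, 2.5, 0, 0, 0, -1, -5.4, 0, 2.5, 0, 0, 0, -1, -5.4, 0, 2.5, 0, 0, 0, -1, 0, 0, 0, 0, 0, 0]}}

```text
t: 22.87
eef_pos: [0.4438, -0.023, 0.026]
orientation: [180.0, 25.2, 179.4]
wrist_force: [1.3, 0.8, 0.8]
finger_gap: 0.0002
finger_force: 0.0
```

>>> {"api": "apply_moves", "payload": {"moves": [-1, -5.4, 0, 2.5, 0, 0, 0, -1, -5.4, 0, 2.5, 0, 0, 0, -1, -5.4, 0, 2.5, 0, 0, 0]}}

```text
t: 23.12
eef_pos: [0.4598, -0.0224, 0.0247]
orientation: [179.9, 25.1, 179.4]
wrist_force: [-2.2, 0.3, 0.3]
finger_gap: -0.0
finger_force: 0.8
```

Run:
```python
from h import *
np.set_printoptions(precision=4,suppress=True)
t=snapshot("top");s=snapshot("side");print(monitor.get_obs()["eef_pos"])
for n,z in [("drawer_knob",.04),("drawer_bay",.014)]:
  for nm,p in (("top",t),("side",s)):
    for d in finder.pinpoint(n,p)[:2]: print(n,nm,d["conf"],np.array(d["position"])*[640,480],at_z(p,d["position"],z))
print(t["pixels"][232:285,345:360].mean(1).mean(1).astype(int))
```

```text
[ 0.4607 -0.0229  0.0253]
drawer_knob top 0.72 [323.072 277.392] [ 0.4712 -0.0303  0.04  ]
drawer_knob side 0.6 [301.12  275.376] [ 0.4769 -0.0225  0.04  ]
drawer_bay top 0.88 [319.104 245.376] [ 0.5517 -0.0228  0.014 ]
drawer_bay top 0.4 [470.4  231.12] [ 0.5772 -0.4014  0.014 ]
drawer_bay side 0.95 [332.608 267.6  ] [ 0.5602 -0.0154  0.014 ]
[111  91 107 114 114 113 113 114 116 118 116 114 113 113 116 116 109 102
 100 102 107 110 111 110 110 111 114 110  89  71  73  85  84  76  63  86
 113 117 116 117 117 117 117 115 116 115 110  95  81  76  74  74  73]
```

>>> {"api": "apply_moves", "payload": {"moves": [-1, -3.6, 0, 1.7, 0, 0, 0, -1, -5.4, 0, 2.5, 0, 0, 0, -1, -7.2, 0, 3.4, 0, 0, 0, -1, -7.2, 0, 3.4, 0, 0, 0, -1, -7.2, 0, 3.4, 0, 0, 0, -1, -7.2, 0, 3.4, 0, 0, 0, -1, -7.2, 0, 3.4, 0, 0, 0, -1, -7.2, 0, 3.4, 0, 0, 0, -1, -7.2, 0, 3.4, 0, 0, 0, -1, -5.4, 0, 2.5, 0, 0, 0, -1, -4.5, 0, 2.1, 0, 0, 0, -1, -3.6, 0, 1.7, 0, 0, 0]}}

```text
t: 24.42
eef_pos: [0.5406, -0.0234, 0.0246]
orientation: [179.9, 25.1, 179.4]
wrist_force: [-2.1, -0.1, -1.4]
finger_gap: 0.0
finger_force: 1.2
```

>>> {"api": "apply_moves", "payload": {"moves": [-1, -3.6, 0, 1.7, 0, 0, 0, -1, -3.6, 0, 1.7, 0, 0, 0, -1, -3.6, 0, 1.7, 0, 0, 0, -1, -1.8, 0, 0.8, 0, 0, 0]}}

```text
t: 24.75
eef_pos: [0.5546, -0.0236, 0.0249]
orientation: [179.9, 25.1, 179.4]
wrist_force: [-1.7, 0.0, -2.0]
finger_gap: 0.0001
finger_force: 1.2
```

Now I inch forward until the stop shows in the force.

>>> {"api": "apply_moves", "payload": {"moves": [-1, -1.8, 0, 0.8, 0, 0, 0, -1, -1.8, 0, 0.8, 0, 0, 0, -1, 0, 0, 0, 0, 0, 0]}}

```text
t: 25.0
eef_pos: [0.5575, -0.0235, 0.0244]
orientation: [179.9, 25.0, 179.4]
wrist_force: [-3.7, -0.9, -0.9]
finger_gap: -0.0001
finger_force: 2.0
```

>>> {"api": "apply_moves", "payload": {"moves": [-1, -0.9, 0, 0.4, 0, 0, 0, -1, -0.9, 0, 0.4, 0, 0, 0]}}

```text
t: 25.17
eef_pos: [0.5581, -0.0232, 0.0236]
orientation: [179.9, 24.8, 179.4]
wrist_force: [-10.5, -1.7, 2.2]
finger_gap: -0.0001
finger_force: 4.8
```

>>> {"api": "apply_moves", "payload": {"moves": [-1, -0.9, 0, 0.4, 0, 0, 0, -1, -0.9, 0, 0.4, 0, 0, 0]}}

```text
t: 25.33
eef_pos: [0.5586, -0.0228, 0.0226]
orientation: [179.8, 24.7, 179.4]
wrist_force: [-16.7, -3.1, 3.5]
finger_gap: 0.0002
finger_force: 6.4
```

>>> {"api": "apply_moves", "payload": {"moves": [-1, 2.7, 0, -1.3, 0, 0, 0, -1, 9, 0, -4.2, 0, 0, 0, -1, 27, 0, -13, 0, 0, 0, -1, 27, 0, -13, 0, 0, 0, -1, 0, 0, -35, 0, 0, 0, -1, -15, 0, -35, 0, 0, 0, -1, -15, 0, -35, 0, 0, 0, -1, 0, 0, -35, 0, 0, 0, -1, 0, 0, 0, 0, 0, 0]}}

```text
t: 26.08
eef_pos: [0.4609, -0.0246, 0.176]
orientation: [-179.6, 26.3, 179.6]
wrist_force: [1.4, -0.1, -0.0]
finger_gap: 0.0001
finger_force: 0.0
```

Run:
```python
from h import *
np.set_printoptions(precision=4,suppress=True)
print(monitor.get_obs()["eef_pos"])
t=snapshot("top");s=snapshot("side");save(s,"s5")
im=s["pixels"][190:340,270:470];cv2.imwrite("pics/k5.png",cv2.resize(im,(800,600),interpolation=3)[:,:,::-1])
for n,z in [("drawer_knob",.04),("stand_a",.094)]:
  for nm,p in (("top",t),("side",s)):
    for d in finder.pinpoint(n,p):
        X=at_z(p,d["position"],z)
        if X[0]>.53: print(n,nm,d["conf"],np.array(d["position"])*[640,480],X)
for x in (.571,.577): print(proj(s,(x,-.025,.04)),proj(t,(x,-.025,.04)))
```

```text
[ 0.4609 -0.0246  0.176 ]
drawer_knob top 0.45 [319.296 237.792] [ 0.5682 -0.0237  0.04  ]
drawer_knob side 0.57 [338.112 260.592] [ 0.5701 -0.0218  0.04  ]
stand_a top 0.7 [256.896 197.712] [0.6622 0.1212 0.094 ]
stand_a top 0.61 [316.224 205.104] [ 0.6407 -0.0185  0.094 ]
stand_a side 0.85 [344.128 194.784] [0.6575 0.1121 0.094 ]
stand_a side 0.69 [368.192 233.712] [ 0.6435 -0.0229  0.094 ]
(np.float64(339.1712454637524), np.float64(261.4243745644013)) (np.float64(319.77782782263296), np.float64(236.64884291562103))
(np.float64(341.50627048433427), np.float64(260.5076003588805)) (np.float64(319.71129465186823), np.float64(234.21158392500993))
```

View pics/k5.png

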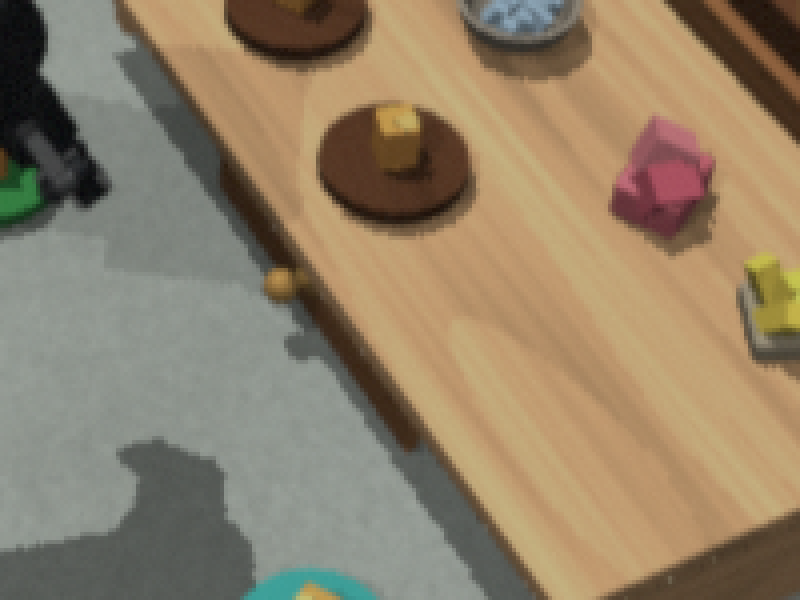

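The side crop shows the knob at crop (280,285), the middle stand undisturbed and the arm clear. I'll compare the knob with the starting image to confirm the drawer is fully home.

Run:
```python
from h import *
t=snapshot("top");save(t,"t5")
for a,b,cx,cy in (("s0","s5",339,262),("t0","t5",319,238)):
    A=cv2.imread(f"pics/{a}.png");B=cv2.imread(f"pics/{b}.png");w=12
    for I in (A,B):
        h=cv2.cvtColor(I,cv2.COLOR_BGR2HSV)[cy-w:cy+w,cx-w:cx+w];m=(h[:,:,0]>8)&(h[:,:,0]<30)&(h[:,:,1]>130)&(h[:,:,2]>60)
        print("\n".join("".join("#" if v else "." for v in r) for r in m[4:19]),"\n")
    # template shift of the knob
    T=cv2.resize(A[cy-6:cy+7,cx-7:cx+4],None,fx=4,fy=4,interpolation=2);S=cv2.resize(B[cy-12:cy+13,cx-13:cx+10],None,fx=4,fy=4,interpolation=2)
    r=cv2.matchTemplate(S,T,cv2.TM_CCOEFF_NORMED);_,v,_,l=cv2.minMaxLoc(r);print(a,b,v,(l[0]/4-6,l[1]/4-6))
```

```text
................#.......
...............##.......
...............###......
...........########.....
..........#########.....
.........###########....
........#############...
........#############...
........##############..
........#######...###...
.........#####.....##...
..........##...........#
........................
........................
........................ 

........................
........................
............###..#......
............#######.....
...........########.....
..........##########....
..........##########....
..........###########...
..........########.##...
...........######....#..
............###.........
........................
.......................#
.......................#
........................ 

s0 s5 0.8847387433052063 (1.75, -0.75)
........................
........................
........................
........................
..........####..........
..........#####.........
.........######.........
.........#######........
.........######.........
..........#####.........
...........##...........
........................
........................
........................
........................ 

........................
........................
........................
........................
.........######.........
.........######.........
.........######.........
..........####..........
........................
........................
........................
........................
........................
........................
........................ 

t0 t5 0.7944968938827515 (-0.25, -0.75)
```

The knob moved inwards about 6 mm from its starting place, and the lip now overhangs it by the amount expected when home. With the hard stop I felt as well, the drawer is home.

```bash
python3 -c "
from cell import job; print(job.hand_in())"
```

```text
the job is handed in; nothing more can be done
None
```

The right-hand stand was the one that rocked; it was set upright in the drawer, the drawer was pushed home to its stop, the two steady stands stayed in place, and the job is handed in.

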